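Set out the soldering grate: full tin by the flux, empty pan on the other side

TASK

Set out the soldering station: lift the deep tin of loose buckles out of the low pan, keeping it level so that no buckle falls out, and set it down gently on the grate's mesh lengthwise beside the soldering block, in the free strip on the side where the flux jar stands. Stand the empty low pan lengthwise on the mesh in the free strip on the block's other side, where the file pot stands, ready for the finished pieces. Leave the block, jar, file pot, magnifier and loose file where they are.

Things in the scene. Friction and masses are not known exactly. Their poses are not given: they have to be found in the camera images.
- tin_center (a point): the deep tin: open-topped, straight-walled box of bright sheet steel, 160 mm long (x), 45 wide (y), 54 tall (z), walls and floor 2.5 mm; 0.55 kg with its five buckles. This point is its centre, 27 mm above its underside. It starts standing in the low pan, on the pan's floor and lengthwise with it, its rim 30 mm above the pan's rim
- pan_center (a point): the low pan: open-topped straight-walled tray of dark sheet steel, 176 mm long (its x), 60 mm wide (its y), 26 mm tall (its z), walls and floor 2.5 mm; about 0.22 kg, on the bench. This point is its centre, 13 mm above its underside
- buckle0_center (a point): loose cast brass strap buckle, an open rectangular frame 66 x 30 x 10 mm, about 0.07 kg; this point is its centre. It lies loose in the tin with four others (two layers of two, one on top, all below the tin's rim)
- buckle1_center (a point): loose cast brass strap buckle, an open rectangular frame 66 x 30 x 10 mm, about 0.07 kg; this point is its centre. It lies loose in the tin with four others (two layers of two, one on top, all below the tin's rim)
- buckle2_center (a point): loose cast brass strap buckle, an open rectangular frame 66 x 30 x 10 mm, about 0.07 kg; this point is its centre. It lies loose in the tin with four others (two layers of two, one on top, all below the tin's rim)
- buckle3_center (a point): loose cast brass strap buckle, an open rectangular frame 66 x 30 x 10 mm, about 0.07 kg; this point is its centre. It lies loose in the tin with four others (two layers of two, one on top, all below the tin's rim)
- buckle4_center (a point): loose cast brass strap buckle, an open rectangular frame 66 x 30 x 10 mm, about 0.07 kg; this point is its centre. It lies loose in the tin with four others (two layers of two, one on top, all below the tin's rim)
- tin: the same deep tin, its origin at the centre of its underside, axes as above
- pan: the same low pan, its origin at the centre of its underside, axes as above
- mesh (a point): centre of the mesh top of the fixed soldering grate, 45 mm above the bench. Mesh 370 mm along its x (away from the robot, bar a small yaw), 350 mm along y; rim 6 mm thick, 8 mm above the mesh. The block leaves a bare strip 125 mm wide on each side, its middle 112 mm off in y. Jar and pot stand at the far ends of the strips, 130 mm off in x; each strip is free from the near rim up to them
- block: pale soldering block lying on the mesh, 200 mm (its x) x 100 mm x 30 mm tall, 0.9 kg, loose; origin at the centre of its underside, 45 mm nearer the robot than the mesh's centre
- jar: flux jar: squat closed white jar with a black lid, 80 mm across, 85 mm tall, on the mesh at the far end of one of the strips; origin at the centre of its underside
- pot: file pot: blue steel pipe stub 68 mm across and 90 mm tall with three wooden-handled files standing in it up to about 195 mm, at the far end of the other strip; origin at the centre of its underside
- magnifier: bench magnifier standing on the bench between the tins and the grate: round foot 80 mm across and 22 mm high, 12 mm post, and an upright black lens ring 96 mm across at its top, reaching 106 mm from the post along its x; 300 mm tall in all, 1.2 kg, loose; origin at the centre of the foot's underside
- file: loose file with a wooden handle lying on the bench, 220 mm along its x, 24 mm wide and tall, origin on its underside about mid-length

How it is judged:
By the outcome, as a careful person would: the job done as asked, in the order asked, and still so for the second after the job is handed in, with the robot touching nothing.
It also fails if it takes over 67 s, if anything falls off the work surface, if the arm or the gripper's body presses on something with over 40 N, if the wrist force passes 120 N, or if a joint passes its speed limit or range.

ROBOT

A 7-joint arm with a two-finger parallel gripper is mounted at the origin on the work surface. World frame = base frame: x ahead of the robot, y to its left, z up, the work surface at z = 0. Lengths are in m, angles in rad, forces in N, time in s.
With the tool pointing down it reaches from about 0.425 to 0.875 m from the base axis. Payload 4.7 kg.
Tool frame: the origin (TCP) lies at the very end of the fingers, on their centre line; the grasp point (between the pads) lies 19 mm behind it; z points along the fingers, y is the line along which they close (so a half turn about z gives the same grasp; the last joint's range is limited). The gripper opens to 87 mm and grips with 3 to 60 N. Pads are 19 mm wide; open, the fingers measure 117 mm over their backs; the gripper's body (75 mm by 190 mm) begins 51 mm behind the grasp point.
Start: joints at [-1.212, 0.321, -0.07, 1.45, 0.023, 1.371, -0.057], TCP at [0.22, 0.612, 0.188] pointing down, gripper open.
Joint ranges: [-2.86, 2.86], [-0.3, 2.09], [-1.38, 1.24], [0.06, 2.45], [-1.56, 4.7], [0.09, 2.05], [-2.69, 2.69]. Speed limits (rad/s): [2.57, 2.57, 3.14, 3.14, 3.14, 3.14, 3.14].

INTERFACE

Orientations are given as a rotation vector (axis times angle).
In Python, from bench import ctrl, imaging, ticket gives the robot as it stands.
- The arm moves only by the tool jog_arm, never from a script. Its argument "rows" is text: rows parted by semicolons, each of 7 numbers parted by spaces: the shift along the tool's x, y, z in cm, then the turn, a rotation vector about the tool's x, y, z in rad, then the closure, from -1 (fully open) to 1 (shut), so that 0 is half open. A call has 1 to 5 rows; each row shifts and turns the commanded pose from where the row before left it, along the tool's axes as they then stand; what a row does not reach is not made up. A row lasts 1/8 s, in which the tool goes at most 62.5 mm and 10.7 degrees, less where a joint would pass 70% of its speed; a pose out of reach is approached as far as the arm can. A call with a gripper value outside its range is refused whole. The fingers move at their own pace and stop on an object; "force" is the grip in N (left out, the last holds). Time passes only in rows, so rows that do not move let the fingers close. It gives the time, the measured TCP pose, the force, the opening and the grip force at its end, in the units of the state.
- ctrl.get_state(): the state, without advancing time (a new reading comes with each control period).
- imaging.get_image(name): name is "scene" or "top" or "wrist"; returns a dict with "img" (420x560x3 uint8, blue, green, red), "vertical_fov" (degrees; the focal length in pixels is half the picture's height over the tangent of half this angle, whatever the lens; pixels are square), "cx", "cy" (the principal point, pixels), "k1" (the pictures are not rectified: a ray, as slopes to the right and down, at radius r is drawn at 1 + k1 r^2 times it, then the intrinsics apply), "origin" and "orientation" of the camera in the world. Camera axes: x right, y down, z forward; pixel columns grow to the right and rows downward; lengths in m; the calibration is good to about 2 mm. A picture is of the moment at which its call begins. There is no depth.
- ticket.close_job(): hands the job in; it is judged then, once.
The state is a dict: "time": time; "joint_positions": joint angles; "qd": joint speeds; "joint_torque": joint torques, N m; "position": TCP position; "tool_rot": TCP orientation; "ft_force": force on the tool from outside, world axes, zero at the start; "torque": the same for the moment, N m; "grip_width": opening from 0.0 (shut) to 1.0 (fully open); "grip_force": force on a finger pad.
Only numpy, scipy, OpenCV 4.12 (cv2) and the standard library are available. Lean on these libraries where they do the work, as an engineer would, in place of code of your own. Each camera call takes 0.05 s, during which the arm holds its last target. There are 200 camera calls.

## Working session

There is one attempt and no reset: what is moved stays moved. The work goes in short steps, Python scripts to look and compute and a tool call to move; the robot and the scene stay as the last step left them, time stands still between calls to the robot, and variables do not carry over. Pictures are saved under pics/ and viewed, at most 10 in all, crops included, and the job is handed in when it is done.

Besides the shell and the picture viewer there is one more tool, called in YAML: its name, and indented under it one key for each argument. jog_arm: Moves the arm, as the interface text tells. Its arguments: {"type":"object","properties":{"rows":{"type":"string"},"force":{"type":"number"}},"required":["rows"]}

```bash
mkdir -p pics
cat > h.py <<'E'
import numpy as np, cv2
from scipy.spatial.transform import Rotation as R
from bench import ctrl, imaging, ticket
def snap(n,tag):
    d=imaging.get_image(n); cv2.imwrite(f'pics/{tag}.png',d['img']); np.save(f'pics/{tag}.npy',d,allow_pickle=True); return d
def load(tag): return np.load(f'pics/{tag}.npy',allow_pickle=True).item()
def rot(o):
    o=np.array(o,float); return o if o.shape==(3,3) else R.from_rotvec(o).as_matrix() if o.size==3 else R.from_quat(o).as_matrix()
def K(d):
    f=210/np.tan(np.radians(d['vertical_fov'])/2); return np.array([[f,0,d['cx']],[0,f,d['cy']],[0,0,1.]])
def ray(d,uv):
    k=K(d); q=(np.array(uv,float).reshape(-1,2)-[k[0,2],k[1,2]])/k[0,0]
    p=q.copy()
    for _ in range(30): p=q/(1+d['k1']*(p**2).sum(1,keepdims=True))
    return np.c_[p,np.ones(len(p))]@rot(d['orientation']).T
def onz(d,uv,z):
    r=ray(d,uv); o=np.array(d['origin']); return o+r*((z-o[2])/r[:,2:3])
def proj(d,P):
    c=(np.array(P,float).reshape(-1,3)-d['origin'])@rot(d['orientation']); s=c[:,:2]/c[:,2:]
    s=s*(1+d['k1']*(s**2).sum(1,keepdims=True)); k=K(d); return s*k[0,0]+[k[0,2],k[1,2]]
E
python3 - <<'E'
from h import *
for n in('top','scene'):
    d=snap(n,n+'0'); print({k:v for k,v in d.items() if k!='img'})
s=ctrl.get_state(); print(s)
E
```

```text
{'vertical_fov': 50.9824708168694, 'cx': 279.51615344924494, 'cy': 210.74075065725907, 'k1': -0.062464417776113126, 'origin': array([ 0.4268513 , -0.11217155,  1.04935533]), 'orientation': array([-2.12680898,  2.12238645, -0.16249977])}
{'vertical_fov': 55.177238620541075, 'cx': 277.92247635404755, 'cy': 212.26110154128432, 'k1': -0.09096726350825567, 'origin': array([ 1.13915196, -0.79683579,  0.77247932]), 'orientation': array([-2.1609576 , -0.6973697 ,  0.35400267])}
{'time': 0.1, 'joint_positions': array([-1.21188482,  0.3217295 , -0.07008104,  1.45154369,  0.02261959,
        1.37079237, -0.05689998]), 'qd': array([-1.67703861e-03, -7.27625408e-04,  1.02159146e-04, -4.17761638e-03,
       -2.09659540e-05, -2.98745747e-05,  9.80989420e-04]), 'joint_torque': array([-4.84944776e-04, -4.92575741e+01, -4.06102818e-01, -3.13399994e+01,
       -6.42752834e-02,  3.94584797e-02,  6.63471087e-05]), 'position': array([0.21958586, 0.61120557, 0.18708816]), 'tool_rot': array([-5.38875386e-01, -3.09485008e+00,  2.63401921e-03]), 'ft_force': array([-0.60719476,  0.55145678, -0.25300459]), 'torque': array([-0.05071864,  0.00325047, -0.0404486 ]), 'grip_force': 0.0, 'grip_width': 1.0005230122829307}
```

View pics/top0.png

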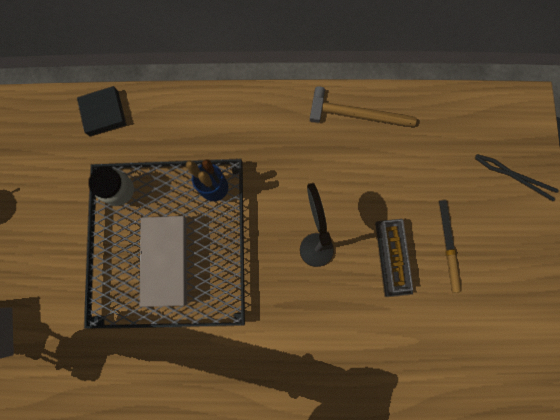

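View pics/scene0.png

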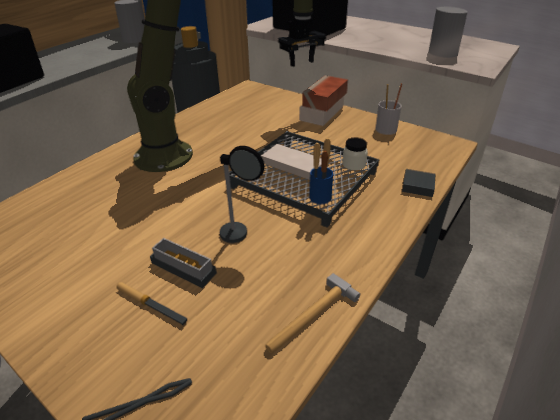

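The top view has +x up and +y left. The grate is on the left, with the jar top-left at (105,185), the pot at (210,182) and the block at (162,261). The magnifier foot is at (318,250), the pan with the tin at (395,257), and the loose file to its right. Next I enlarge the key regions.

Run:
```python
from h import *
d=load('top0'); im=d['img']
a=cv2.resize(im[150:340,75:255],None,fx=2.2,fy=2.2,interpolation=cv2.INTER_CUBIC)
b=cv2.resize(im[210:305,370:420],None,fx=4.4,fy=4.4,interpolation=cv2.INTER_CUBIC)
c=cv2.resize(im[170:280,290:345],None,fx=3.0,fy=3.0,interpolation=cv2.INTER_CUBIC)
H=420;o=np.zeros((H,a.shape[1]+b.shape[1]+c.shape[1],3),np.uint8);x=0
for t in(a,b,c): o[:min(H,t.shape[0]),x:x+t.shape[1]]=t[:H];print(x,t.shape); x+=t.shape[1]
o=np.clip(o.astype(float)*1.8,0,255).astype(np.uint8)
cv2.imwrite('pics/crop1.png',o)
# block mask
g=im.astype(int); hsv=cv2.cvtColor(im,cv2.COLOR_BGR2HSV)
def rect(m,name,z):
    n,l,s,c=cv2.connectedComponentsWithStats(m.astype(np.uint8)); i=1+s[1:,4].argmax()
    ct=cv2.findContours((l==i).astype(np.uint8),0,2)[0][0]; r=cv2.minAreaRect(ct); bx=cv2.boxPoints(r)
    w=onz(d,bx,z); print(name,r,s[i,4]); print(w[:,:2].round(4).tolist(), w.mean(0).round(4))
m=np.zeros(im.shape[:2],bool); m[210:312,132:190]=True
rect(m&(im[...,0]>85)&(hsv[...,1]<90),'block',.075)
m[:]=False;m[212:300,372:418]=True
rect(m&((hsv[...,1]<110)),'pan/tin',.03)
print(R.from_rotvec(ctrl.get_state()['tool_rot']).as_matrix().round(3))
```

```text
0 (418, 396, 3)
396 (418, 220, 3)
616 (330, 165, 3)
block ((160.5, 261.0), (90.0, 43.0), 90.0) 3802
[[0.5819, 0.2238], [0.582, 0.1252], [0.3828, 0.1176], [0.3817, 0.2131]] [0.4821 0.1699 0.075 ]
pan/tin ((394.164306640625, 257.3156433105469), (76.68138885498047, 29.167320251464844), 82.303955078125) 1528
[[0.5771, -0.3163], [0.5863, -0.3845], [0.4108, -0.401], [0.4022, -0.3345]] [ 0.4941 -0.3591  0.03  ]
[[-0.941  0.338 -0.   ]
 [ 0.338  0.941 -0.002]
 [-0.    -0.002 -1.   ]]
```

View pics/crop1.png

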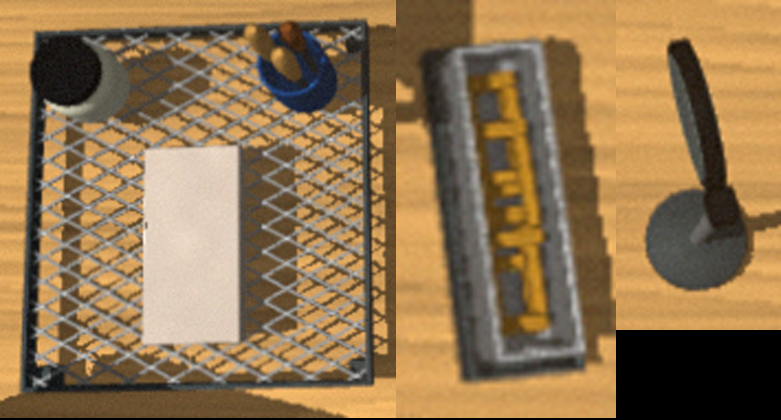

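The crop shows the tin's bright outer rim with corners at crop (452,48), (543,42), (583,352) and (498,360). The grate rim corners are at (37,30), (369,20), (372,383) and (22,390). The jar is on the +y side and the pot on the −y side. The lens ring reaches +x from the magnifier's foot.

Run:
```python
from h import *
d=load('top0')
def q(c,o,s,z,n):
    uv=np.array(o)+np.array(c,float)/s; w=onz(d,uv,z); m=w.mean(0)
    l=(w[0]+w[1]-w[2]-w[3])/2; t=(w[0]+w[3]-w[1]-w[2])/2
    print(n,m.round(4),'L',np.linalg.norm(l).round(4),'W',np.linalg.norm(t).round(4),'yawL',np.degrees(np.arctan2(l[1],l[0])).round(2),'yawW',np.degrees(np.arctan2(-t[0],t[1])).round(2))
    return m
q([(452-396,48),(543-396,42),(583-396,352),(498-396,360)],(370,210),4.4,.0565,'tin')
q([(37,30),(369,20),(372,383),(22,390)],(75,150),2.2,.053,'grate')
q([(145,149),(238,147),(241,342),(143,341)],(75,150),2.2,.075,'block')
print('magfoot',onz(d,[290+(697-616)/3,170+240/3],.022).round(3), 'lens far', onz(d,[290+(680-616)/3,170+42/3],.25).round(3),'lens near',onz(d,[290+(715-616)/3,170+190/3],.25).round(3))
print('jarlid',onz(d,[75+66/2.2,150+70/2.2],.13).round(3),'pot',onz(d,[75+295/2.2,150+75/2.2],.08).round(3))
# second view checks: tin grate in scene
e=load('scene0')
print(proj(e,[[.494,-.359,.0565],[.527,.17,.053]]).round(1))
```

```text
tin [ 0.4961 -0.3613  0.0565] L 0.1597 W 0.0455 yawL 5.74 yawW 4.43
grate [0.527 0.168 0.053] L 0.3789 W 0.3605 yawL 1.61 yawW 1.68
block [0.4815 0.1662 0.075 ] L 0.1953 W 0.0979 yawL 2.73 yawW 0.69
magfoot [[ 0.511 -0.182  0.022]] lens far [[ 0.615 -0.157  0.25 ]] lens near [[ 0.522 -0.177  0.25 ]]
jarlid [[0.649 0.285 0.13 ]] pot [[0.655 0.065 0.08 ]]
[[179.6 252.2]
 [303.9 166.3]]
```

```bash
cat > go.py <<'E'
# usage: go.py [x y z yawdeg n]... : tool-axis rows from the measured pose through the waypoints
from h import *; import sys
s=ctrl.get_state(); p=np.array(s['position']); Rm=rot(s['tool_rot'])
print('t',round(s['time'],2),'p',p.round(4),'yaw',np.degrees(np.arctan2(-Rm[0,1],Rm[1,1])).round(2),'tilt',Rm[:2,2].round(4),'F',s['ft_force'].round(1),'w',round(s['grip_width'],3),'gf',round(s['grip_force'],1),'q',s['joint_positions'].round(2))
a=np.array(sys.argv[1:],float).reshape(-1,5)
for x,y,z,w,n in a:
    c,si=np.cos(np.radians(w)),np.sin(np.radians(w)); Rt=np.array([[-c,-si,0],[-si,c,0],[0,0,-1.]])
    dv=R.from_matrix(Rm.T@Rt).as_rotvec(); n=int(n); st=(np.array([x,y,z])-p)/n
    for i in range(n):
        sh=(R.from_matrix(Rm)*R.from_rotvec(dv*i/n)).inv().apply(st)*100
        print(*sh.round(2),*(dv/n).round(3))
    print('--'); p=np.array([x,y,z]); Rm=Rt
E
python3 go.py .45 .25 .36 5.5 9 .46 -.2 .36 5.5 9 .496 -.361 .2 5.5 5
```

```text
t 0.1 p [0.2196 0.6112 0.1871] yaw -19.75 tilt [-0.0005 -0.0016] F [-0.6  0.6 -0.3] w 1.001 gf 0.0 q [-1.21  0.32 -0.07  1.45  0.02  1.37 -0.06]
-3.77 -2.92 -1.92 -0.0 -0.0 -0.049
-3.62 -3.1 -1.92 -0.0 -0.0 -0.049
-3.46 -3.27 -1.92 -0.0 -0.0 -0.049
-3.3 -3.43 -1.92 -0.0 -0.0 -0.049
-3.13 -3.59 -1.92 -0.0 -0.0 -0.049
-2.95 -3.74 -1.92 -0.0 -0.0 -0.049
-2.76 -3.88 -1.92 -0.0 -0.0 -0.049
-2.57 -4.01 -1.92 -0.0 -0.0 -0.049
-2.37 -4.13 -1.92 -0.0 -0.0 -0.049
--
0.37 -4.99 0.0 0.0 0.0 0.0
0.37 -4.99 0.0 0.0 0.0 0.0
0.37 -4.99 0.0 0.0 0.0 0.0
0.37 -4.99 0.0 0.0 0.0 0.0
0.37 -4.99 0.0 0.0 0.0 0.0
0.37 -4.99 0.0 0.0 0.0 0.0
0.37 -4.99 0.0 0.0 0.0 0.0
0.37 -4.99 0.0 0.0 0.0 0.0
0.37 -4.99 0.0 0.0 0.0 0.0
--
-0.41 -3.27 3.2 0.0 0.0 0.0
-0.41 -3.27 3.2 0.0 0.0 0.0
-0.41 -3.27 3.2 0.0 0.0 0.0
-0.41 -3.27 3.2 0.0 0.0 0.0
-0.41 -3.27 3.2 0.0 0.0 0.0
--
```

jog_arm:
  rows: "-3.8 -2.9 -2 0 0 -.05 -1; -3.6 -3.1 -2 0 0 -.05 -1; -3.5 -3.3 -2 0 0 -.05 -1; -3.3 -3.4 -2 0 0 -.05 -1; -3.1 -3.6 -2 0 0 -.05 -1"

```text
time: 0.72
position: [0.349, 0.4095, 0.2884]
tool_rot: [-0.146, -3.138, 0.001]
ft_force: [0.7, 0.3, 0.8]
grip_width: 1.005
grip_force: 0.0
```

jog_arm:
  rows: "-3 -3.7 -2 0 0 -.05 -1; -2.8 -3.9 -2 0 0 -.05 -1; -2.6 -4 -2 0 0 -.05 -1; -2.4 -4.1 -1.5 0 0 -.04 -1"

```text
time: 1.23
position: [0.4541, 0.2504, 0.3637]
tool_rot: [-0.152, 3.137, 0.001]
ft_force: [0.5, 0.3, 0.7]
grip_width: 0.995
grip_force: 0.0
```

jog_arm:
  rows: ".4 -5 0 0 0 0 -1; .4 -5 0 0 0 0 -1; .4 -5 0 0 0 0 -1; .4 -5 0 0 0 0 -1; .4 -5 0 0 0 0 -1"

```text
time: 1.85
position: [0.4569, -0.0007, 0.3628]
tool_rot: [0.15, -3.138, -0.0]
ft_force: [0.4, 0.0, 0.2]
grip_width: 0.997
grip_force: 0.0
```

jog_arm:
  rows: ".4 -5 0 0 0 0 -1; .4 -5 0 0 0 0 -1; .4 -5 0 0 0 0 -1; .4 -5 0 0 0 0 -1"

```text
time: 2.35
position: [0.4599, -0.2011, 0.3629]
tool_rot: [-0.15, 3.138, 0.001]
ft_force: [0.4, -1.1, -0.4]
grip_width: 0.998
grip_force: 0.0
```

```bash
python3 go.py .496 -.361 .2 5.5 5
```

```text
t 2.35 p [ 0.4599 -0.2011  0.3629] yaw 5.47 tilt [0.0002 0.0005] F [ 0.4 -1.1 -0.4] w 0.998 gf 0.0 q [-0.41 -0.06  0.74  1.52  0.04  1.67  2.  ]
-0.41 -3.25 3.26 0.0 0.0 -0.0
-0.41 -3.25 3.26 0.0 0.0 -0.0
-0.41 -3.25 3.26 0.0 0.0 -0.0
-0.41 -3.25 3.26 0.0 0.0 -0.0
-0.41 -3.25 3.26 0.0 0.0 -0.0
--
```

jog_arm:
  rows: "-.4 -3.2 3.2 0 0 0 -1; -.4 -3.2 3.2 0 0 0 -1; -.4 -3.3 3.3 0 0 0 -1; -.4 -3.3 3.3 0 0 0 -1; -.4 -3.3 3.3 0 0 0 -1"

```text
time: 2.98
position: [0.496, -0.3605, 0.1986]
tool_rot: [0.15, -3.138, -0.001]
ft_force: [1.2, 0.4, -0.2]
grip_width: 0.999
grip_force: 0.0
```

```bash
python3 go.py .496 -.361 .034 5.5 5; python3 -c "
from h import *
snap('wrist','w0')"
```

```text
t 2.98 p [ 0.496  -0.3605  0.1986] yaw 5.49 tilt [-0.0001  0.0005] F [ 1.2  0.4 -0.2] w 0.999 gf 0.0 q [-0.13  0.32  0.89  1.56 -0.25  1.39  2.45]
0.0 -0.01 3.29 0.0 -0.0 -0.0
0.0 -0.01 3.29 0.0 -0.0 -0.0
0.0 -0.01 3.29 0.0 -0.0 -0.0
0.0 -0.01 3.29 0.0 -0.0 -0.0
0.0 -0.01 3.29 0.0 -0.0 -0.0
--
```

View pics/w0.png

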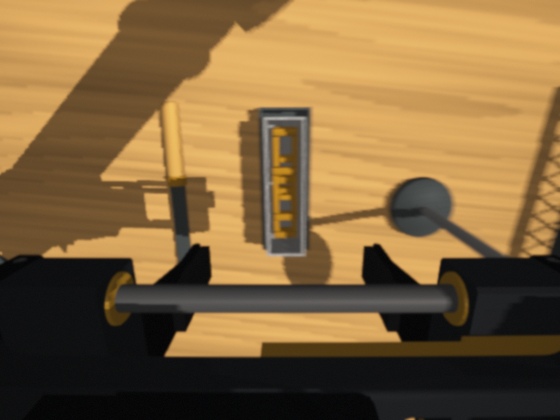

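The wrist view shows the tin in the pan at about (262–308, 108–255), with the fingers below it near (185,265) and (385,265). I check the rim centre and yaw by rays.

Run:
```python
from h import *
d=load('w0'); im=d['img']
g=cv2.cvtColor(im,cv2.COLOR_BGR2GRAY); s=cv2.cvtColor(im,cv2.COLOR_BGR2HSV)[...,1]
m=np.zeros_like(g); m[100:262,245:325]=((s<90)&(g>105))[100:262,245:325]*255
for v in (130,150,170,190,210,230,245):
    x=np.flatnonzero(m[v]); L,Rr=x.min(),x.max()+1
    print(v,x.tolist()[:4],L,Rr,onz(d,[[L,v],[Rr,v]],.0565)[:,:2].round(4).tolist())
ys=np.flatnonzero(m[:,275:300].any(1)); print(ys.min(),ys.max(),onz(d,[[286,ys.min()],[286,ys.max()+1]],.0565).round(4))
cv2.imwrite('pics/w0c.png',cv2.resize(im[95:265,235:330],None,fx=3.5,fy=3.5,interpolation=cv2.INTER_CUBIC))
```

```text
130 [263, 264, 265, 266] 263 306 [[0.4332, -0.3904], [0.4289, -0.3453]]
150 [264, 265, 266, 267] 264 306 [[0.4539, -0.3878], [0.4496, -0.3429]]
170 [264, 265, 266, 267] 264 306 [[0.4755, -0.3862], [0.4711, -0.3404]]
190 [265, 266, 267, 268] 265 305 [[0.4977, -0.3833], [0.4934, -0.339]]
210 [265, 266, 267, 268] 265 305 [[0.5209, -0.3816], [0.5166, -0.3363]]
230 [266, 267, 268, 269] 266 305 [[0.5449, -0.3785], [0.5406, -0.3336]]
245 [266, 267, 268, 269] 266 305 [[0.5637, -0.3771], [0.5593, -0.3314]]
116 256 [[ 0.4168 -0.3676  0.0565]
 [ 0.5768 -0.3522  0.0565]]
```

View pics/w0c.png

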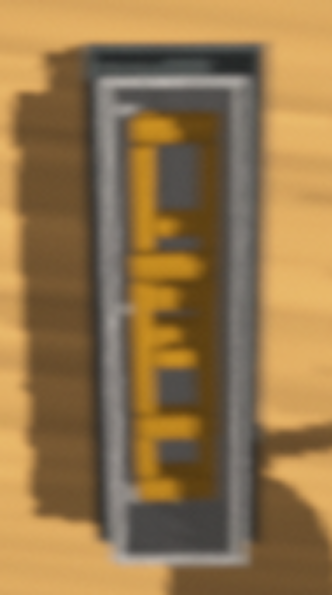

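The crop confirms the bright tin rim is centred and all the buckles lie below it. The measured centre is (0.497, −0.361) with a yaw of 5.7°. I descend and grip.

jog_arm:
  rows: "0 0 4 0 0 -.005 -1; 0 0 4 0 0 0 -1; 0 0 4 0 0 0 -1; 0 0 3 0 0 0 -1; 0 0 1.8 0 0 0 -1"

```text
time: 3.65
position: [0.4949, -0.359, 0.0302]
tool_rot: [0.158, -3.135, -0.002]
ft_force: [-0.2, -0.4, 0.6]
grip_width: 1.002
grip_force: 0.0
```

jog_arm:
  rows: "0 0 0 0 0 0 0.2; 0 0 0 0 0 0 0.5; 0 0 0 0 0 0 0.5; 0 0 0 0 0 0 0.5; 0 0 0 0 0 0 0.5"
  force: 25

```text
time: 4.28
position: [0.496, -0.36, 0.0325]
tool_rot: [-0.157, 3.137, -0.0]
ft_force: [-0.6, -0.0, -0.1]
grip_width: 0.518
grip_force: 0.0
```

jog_arm:
  rows: "0 0 0 0 0 0 1; 0 0 0 0 0 0 1; 0 0 0 0 0 0 1; 0 0 0 0 0 0 1"
  force: 25

```text
time: 4.78
position: [0.4957, -0.3599, 0.032]
tool_rot: [0.157, -3.138, -0.0]
ft_force: [-0.3, -0.3, -0.6]
grip_width: 0.063
grip_force: 0.0
```

Run:
```python
from h import *
t=snap('top','t1')['img'][200:320,340:470]; w=snap('wrist','w1')['img']; s=snap('scene','s1')['img'][200:320,110:280]
o=np.zeros((600,800,3),np.uint8); o[:240,:260]=cv2.resize(t,None,fx=2,fy=2); o[:240,300:640]=cv2.resize(s,None,fx=2,fy=2); w2=cv2.resize(w,(480,360)); o[240:600,:480]=w2
cv2.imwrite('pics/m1.png',o); print(ctrl.get_state())
```

```text
{'time': 4.925, 'joint_positions': array([-0.06368442,  0.46525225,  0.81533684,  1.74714807, -0.37663185,
        1.0932236 ,  2.54630666]), 'qd': array([-1.44482960e-04, -1.74087588e-04, -5.16242215e-04,  7.26517668e-05,
       -3.76522132e-04, -2.55459534e-04, -4.15218985e-04]), 'joint_torque': array([ 5.42074758e-05, -4.13750875e+01,  1.06056511e+01, -2.63571990e+01,
        8.64613848e-02,  1.44591829e-02, -1.00155632e-04]), 'position': array([ 0.49574707, -0.35996238,  0.0320206 ]), 'tool_rot': array([-1.57318686e-01,  3.13761359e+00,  4.30484479e-05]), 'ft_force': array([-0.48057227,  0.28091032,  0.10305174]), 'torque': array([ 0.07700018,  0.00311993, -0.03512741]), 'grip_force': 0.0, 'grip_width': 0.01417090164413807}
```

View pics/m1.png

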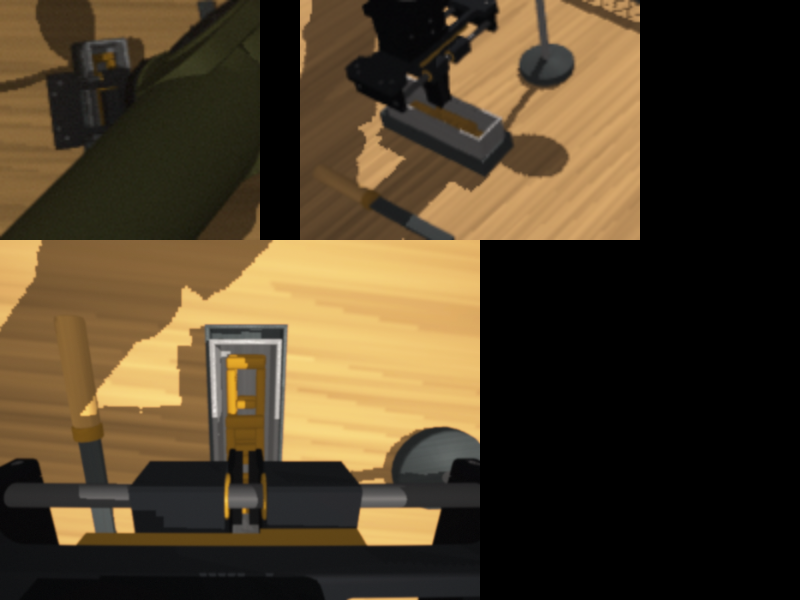

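The fingers closed above the buckles without meeting the tin's walls, so their height needs checking against the cameras.

Run:
```python
from h import *
s=ctrl.get_state(); p=s['position']; Rm=rot(s['tool_rot'])
for dz in(0,.02,.03,.04):
    q=p+[0,0,dz]
    print(dz,[proj(load(k),q).round(1).tolist() for k in('t1','w1','s1')])
d=load('w1'); print(d['origin'],Rm.T@(np.array(d['origin'])-p), Rm.T@rot(d['orientation']))
s1=load('s1')['img']; w=load('w1')['img']
o=np.zeros((600,800,3),np.uint8)
o[:600,:400]=cv2.resize(s1[205:295,145:205],(400,600),interpolation=cv2.INTER_CUBIC)
o[:400,400:800]=cv2.resize(w[200:300,230:330],(400,400),interpolation=cv2.INTER_CUBIC)
cv2.imwrite('pics/m2.png',np.clip(o*1.6,0,255).astype(np.uint8))
```

```text
0 [[[394.8, 256.1]], [[285.3, 238.0]], [[181.4, 259.5]]]
0.02 [[[396.9, 255.5]], [[285.2, 250.1]], [[180.0, 254.0]]]
0.03 [[[398.0, 255.2]], [[285.2, 257.1]], [[179.4, 251.2]]]
0.04 [[[399.1, 254.8]], [[285.1, 265.0]], [[178.7, 248.3]]]
[ 0.4175113  -0.36733639  0.22803497] [ 0.07857337  0.00049371 -0.19601742] [[ 5.89086473e-04 -9.57539257e-01 -2.88302312e-01]
 [ 9.99999772e-01  4.68857050e-04  4.86077638e-04]
 [-3.30265849e-04 -2.88302533e-01  9.57539315e-01]]
```

View pics/m2.png

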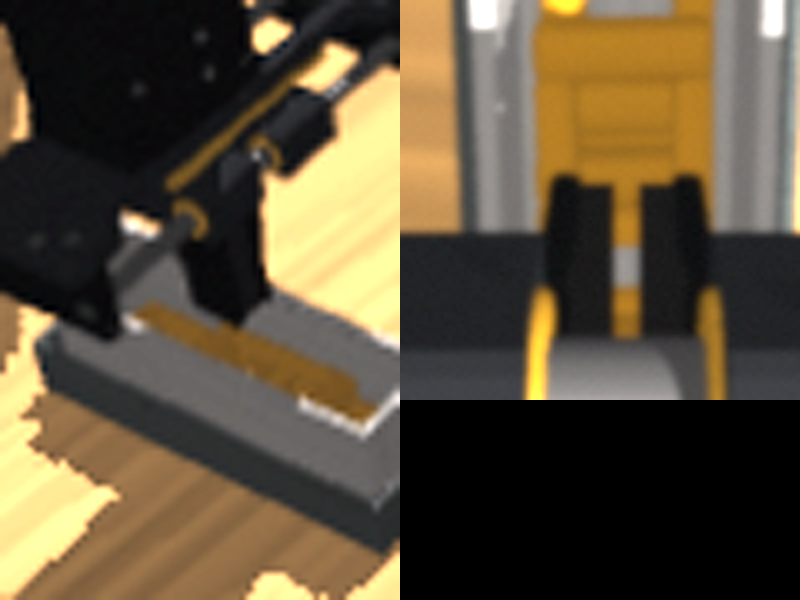

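Run:
```python
from h import *
d=load('w0'); p=np.array([.496,-.3605,.1986]); Rm=R.from_rotvec([0.15,-3.138,-.001]).as_matrix()
print(d['vertical_fov'])
for b in (0,.01,.02,.03):
  print(b,[proj(d,p+Rm@np.array([sx,sy,-b])).round(1).tolist()[0] for sx in(.0095,0) for sy in(-.0435,.0435)])
im=d['img'][235:300,160:410]; cv2.imwrite('pics/m3.png',np.clip(cv2.resize(im,None,fx=3.2,fy=3.2,interpolation=cv2.INTER_CUBIC)*2.0,0,255))
```

```text
68.10011151477565
0 [[220.3, 224.7], [350.4, 224.8], [221.1, 238.0], [349.5, 238.1]]
0.01 [[217.1, 229.9], [353.5, 230.0], [218.0, 243.7], [352.6, 243.8]]
0.02 [[213.6, 235.7], [356.9, 235.8], [214.6, 250.1], [355.9, 250.2]]
0.03 [[209.7, 242.0], [360.7, 242.1], [210.9, 257.1], [359.5, 257.2]][ WARN:0@0.394] global loadsave.cpp:1063 imwrite_ Unsupported depth image for selected encoder is fallbacked to CV_8U.
```

View pics/m3.png

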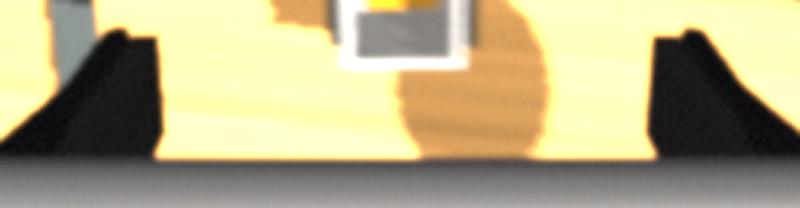

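In the wrist view the open fingertips sit at (209,247) and (365,247). That spacing puts the real tips about 35 mm behind the reported TCP along the tool's z, with no sideways error. The scene view agrees roughly. I open, go about 35 mm lower while watching the forces, and close again. If the fingers stop at 60 mm I'm on the pan, and at 45 mm I'm on the tin.

jog_arm:
  rows: "0 0 -1 0 0 0 -1; 0 0 0 0 0 0 -1; 0 0 0 0 0 0 -1; 0 0 0 0 0 0 -1; 0 0 0 0 0 0 -1"

```text
time: 5.55
position: [0.4957, -0.3598, 0.0419]
tool_rot: [0.157, -3.137, -0.0]
ft_force: [0.2, 0.1, 0.2]
grip_width: 0.498
grip_force: 0.0
```

jog_arm:
  rows: "0 0 0 0 0 0 -1; 0 0 0 0 0 0 -1; 0 0 0 0 0 0 -1; 0 0 0 0 0 0 -1; 0 0 0 0 0 0 -1"

```text
time: 6.18
position: [0.4958, -0.3599, 0.042]
tool_rot: [-0.157, 3.138, 0.0]
ft_force: [-0.6, -0.3, -0.0]
grip_width: 0.981
grip_force: 0.0
```

```bash
python3 go.py .4965 -.361 -.003 5.7 5
python3 - <<'E'
from h import *
# nearest tip corner in scene at s1
s=load('s1'); p=np.array([.4957,-.36,.032]); Rm=R.from_rotvec([0.157,-3.138,0]).as_matrix()
for b in (.02,.03,.04): print(b,[proj(s,p+Rm@np.array([sx,sy,-b])).round(1).tolist()[0] for sx in(-.0095,.0095) for sy in(-.016,.016)])
E
```

```text
t 6.17 p [ 0.4958 -0.3599  0.042 ] yaw 5.74 tilt [0.0001 0.0001] F [-0.6 -0.3 -0. ] w 0.981 gf 0.0 q [-0.07  0.45  0.82  1.74 -0.37  1.11  2.54]
-0.01 -0.02 0.9 0.0 0.0 0.0
-0.01 -0.02 0.9 0.0 0.0 0.0
-0.01 -0.02 0.9 0.0 0.0 0.0
-0.01 -0.02 0.9 0.0 0.0 0.0
-0.01 -0.02 0.9 0.0 0.0 0.0
--
0.02 [[178.7, 259.1], [186.9, 251.5], [173.1, 256.5], [181.3, 248.9]]
0.03 [[178.0, 256.3], [186.3, 248.7], [172.4, 253.7], [180.7, 246.1]]
0.04 [[177.3, 253.5], [185.7, 245.8], [171.6, 250.8], [180.0, 243.3]]
```

jog_arm:
  rows: "0 -.1 1.2 0 0 0 -1; 0 0 1.2 0 0 0 -1; 0 0 1.2 0 0 0 -1; 0 0 .8 0 0 0 -1; 0 0 .4 0 0 0 -1"

```text
time: 6.8
position: [0.4955, -0.3608, -0.0068]
tool_rot: [0.157, -3.137, -0.001]
ft_force: [-0.1, 0.8, -0.1]
grip_width: 1.0
grip_force: 0.0
```

jog_arm:
  rows: "0 0 0 0 0 0 0; 0 0 0 0 0 0 0; 0 0 0 0 0 0 0.1; 0 0 0 0 0 0 0.1; 0 0 0 0 0 0 .3"
  force: 25

```text
time: 7.42
position: [0.496, -0.3605, -0.0058]
tool_rot: [-0.157, 3.137, 0.001]
ft_force: [-0.8, 3.8, 2.5]
grip_width: 0.519
grip_force: 2.2
```

jog_arm:
  rows: "0 0 0 0 0 0 .4; 0 0 0 0 0 0 .4; 0 0 0 0 0 0 .4"
  force: 25

```text
time: 7.8
position: [0.4959, -0.3605, -0.0058]
tool_rot: [-0.158, 3.138, 0.001]
ft_force: [-0.6, 2.1, 2.8]
grip_width: 0.516
grip_force: 25.0
```

It stopped at 45 mm with 25 N, so it's on the tin. I lift it gently.

jog_arm:
  rows: "0 0 -.2 0 0 0 1; 0 0 -.5 0 0 0 1; 0 0 -.8 0 0 0 1; 0 0 -1.1 0 0 0 1; 0 0 -1.4 0 0 0 1"
  force: 35

```text
time: 8.43
position: [0.4958, -0.361, 0.0349]
tool_rot: [-0.157, 3.138, -0.0]
ft_force: [0.3, 0.2, -5.4]
grip_width: 0.516
grip_force: 35.0
```

```bash
python3 - <<'E'
from h import *
t=snap('wrist','w2')['img']; s=snap('scene','s2')['img'][180:320,110:280]
o=np.zeros((420,800,3),np.uint8); o[:285,:380]=cv2.resize(t,(380,285)); o[:420,380:800]=cv2.resize(s,(420,346))[:420] if 0 else cv2.resize(s,(420,420))
cv2.imwrite('pics/m4.png',np.clip(o.astype(float)*1.4,0,255).astype(np.uint8))
E
python3 go.py .4965 -.361 .335 5.7 8
```

```text
t 8.53 p [ 0.4973 -0.3622  0.0365] yaw 5.74 tilt [ 0.0037 -0.002 ] F [ 0.1  0.2 -5. ] w 0.518 gf 35.0 q [-0.06  0.46  0.82  1.74 -0.37  1.1   2.55]
-0.0 0.01 -3.73 -0.0 0.0 0.0
-0.0 0.01 -3.73 -0.0 0.0 0.0
-0.0 0.01 -3.73 -0.0 0.0 0.0
0.0 0.01 -3.73 -0.0 0.0 0.0
0.0 0.01 -3.73 -0.0 0.0 0.0
0.0 0.01 -3.73 -0.0 0.0 0.0
0.01 0.01 -3.73 -0.0 0.0 0.0
0.01 0.01 -3.73 -0.0 0.0 0.0
--
```

View pics/m4.png

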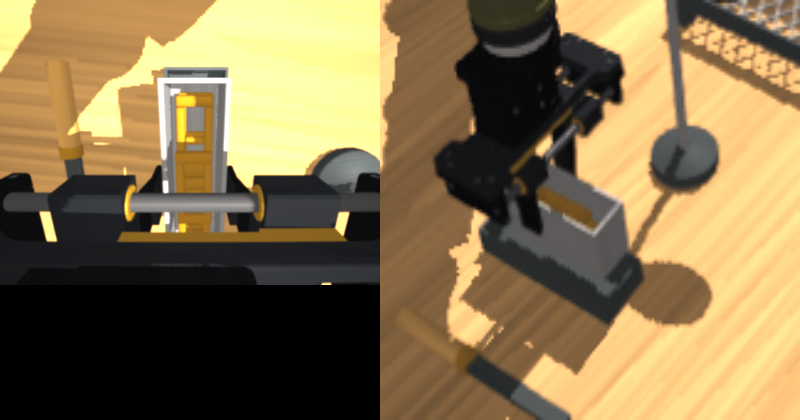

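The tin is 5.4 N on the wrist, level, with the buckles inside and the pan left behind. I continue up.

jog_arm:
  rows: "0 0 -1 0 0 0 1; 0 0 -2 0 0 0 1; 0 0 -3 0 0 0 1; 0 0 -3.5 0 0 0 1; 0 0 -3.5 0 0 0 1"

```text
time: 9.15
position: [0.4957, -0.3612, 0.1663]
tool_rot: [-0.156, 3.137, -0.001]
ft_force: [0.4, 0.6, -4.9]
grip_width: 0.517
grip_force: 35.0
```

jog_arm:
  rows: "0 0 -3.5 0 0 0 1; 0 0 -3.5 0 0 0 1; 0 0 -3.5 0 0 0 1; 0 0 -3 0 0 0 1; 0 0 -2 0 0 0 1"

```text
time: 9.78
position: [0.4956, -0.3617, 0.322]
tool_rot: [-0.156, 3.135, -0.002]
ft_force: [0.2, 0.2, -5.4]
grip_width: 0.519
grip_force: 35.0
```

jog_arm:
  rows: "0 0 -1 0 0 0 1; 0 0 -.4 0 0 0 1; 0 0 0 0 0 0 1"

```text
time: 10.15
position: [0.4956, -0.3608, 0.3327]
tool_rot: [0.157, -3.137, -0.001]
ft_force: [-0.5, 0.2, -4.5]
grip_width: 0.515
grip_force: 35.0
```

```bash
python3 go.py .47 -.1 .34 3.5 8 .47 .278 .33 1.65 12
```

```text
t 10.15 p [ 0.4956 -0.3608  0.3327] yaw 5.74 tilt [-0.0006  0.0005] F [-0.5  0.2 -4.5] w 0.515 gf 35.0 q [-0.12  0.29  0.91  1.32 -0.23  1.64  2.43]
-0.01 3.28 -0.09 0.0 -0.0 0.005
0.01 3.28 -0.09 0.0 -0.0 0.005
0.02 3.28 -0.09 0.0 -0.0 0.005
0.04 3.28 -0.09 0.0 -0.0 0.005
0.06 3.28 -0.09 0.0 -0.0 0.005
0.07 3.28 -0.09 0.0 -0.0 0.005
0.09 3.27 -0.09 0.0 -0.0 0.005
0.1 3.27 -0.09 0.0 -0.0 0.005
--
-0.19 3.14 0.08 0.0 0.0 0.003
-0.18 3.14 0.08 0.0 0.0 0.003
-0.18 3.15 0.08 0.0 0.0 0.003
-0.17 3.15 0.08 0.0 0.0 0.003
-0.16 3.15 0.08 0.0 0.0 0.003
-0.15 3.15 0.08 0.0 0.0 0.003
-0.14 3.15 0.08 0.0 0.0 0.003
-0.13 3.15 0.08 0.0 0.0 0.003
-0.12 3.15 0.08 0.0 0.0 0.003
-0.12 3.15 0.08 0.0 0.0 0.003
-0.11 3.15 0.08 0.0 0.0 0.003
-0.1 3.15 0.08 0.0 0.0 0.003
--
```

jog_arm:
  rows: "0 1 -.2 0 0 .005 1; 0 2 -.2 0 0 .005 1; 0 3 -.2 0 0 .005 1; .05 3.5 -.1 0 0 .005 1; .05 3.5 0 0 0 .005 1"

```text
time: 10.78
position: [0.4829, -0.2298, 0.3396]
tool_rot: [0.118, -3.139, -0.001]
ft_force: [0.7, 1.2, -5.1]
grip_width: 0.512
grip_force: 35.0
```

jog_arm:
  rows: ".05 3.5 0 0 0 .005 1; .1 3.5 0 0 0 .005 1; .1 3.5 0 0 0 .005 1; -.1 3.5 0 0 0 .003 1; -.1 3.5 0 0 0 .003 1"

```text
time: 11.4
position: [0.4707, -0.0555, 0.3398]
tool_rot: [0.085, -3.14, -0.001]
ft_force: [0.2, 0.5, -4.6]
grip_width: 0.512
grip_force: 35.0
```

jog_arm:
  rows: "-.1 3.5 0 0 0 .003 1; -.1 3.5 0 0 0 .003 1; -.1 3.5 0 0 0 .003 1; -.1 3.5 0 0 0 .003 1; -.1 3.5 0 0 0 .003 1"

```text
time: 12.02
position: [0.4672, 0.1193, 0.3397]
tool_rot: [0.062, -3.14, -0.0]
ft_force: [0.2, 0.1, -4.8]
grip_width: 0.51
grip_force: 35.0
```

jog_arm:
  rows: "-.1 3.5 0 0 0 .003 1; -.1 3.5 0 0 0 .003 1; -.1 3 0 0 0 .003 1; -.1 2 0 0 0 .003 1; 0 1 0 0 0 0 1"

```text
time: 12.65
position: [0.467, 0.249, 0.3396]
tool_rot: [0.044, -3.141, 0.001]
ft_force: [-0.4, -0.8, -4.5]
grip_width: 0.514
grip_force: 35.0
```

```bash
python3 go.py .47 .278 .10 1.65 8
```

```text
t 12.65 p [0.467  0.249  0.3396] yaw 1.62 tilt [-0.0006 -0.0008] F [-0.4 -0.8 -4.5] w 0.514 gf 35.0 q [-0.84  0.03  0.3   1.5  -0.01  1.62  1.07]
-0.05 0.36 3.0 -0.0 -0.0 -0.0
-0.05 0.36 3.0 -0.0 -0.0 -0.0
-0.05 0.36 3.0 -0.0 -0.0 -0.0
-0.05 0.36 3.0 -0.0 -0.0 -0.0
-0.05 0.36 3.0 -0.0 -0.0 -0.0
-0.05 0.36 3.0 -0.0 -0.0 -0.0
-0.05 0.36 3.0 -0.0 -0.0 -0.0
-0.05 0.36 3.0 -0.0 -0.0 -0.0
--
```

jog_arm:
  rows: "-.1 1 1 0 0 0 1; -.1 1 2 0 0 0 1; -.1 .9 3 0 0 0 1; 0 0 3.5 0 0 0 1; 0 0 3.5 0 0 0 1"

```text
time: 13.28
position: [0.4699, 0.2762, 0.2084]
tool_rot: [0.04, -3.141, 0.001]
ft_force: [0.6, -0.2, -4.9]
grip_width: 0.516
grip_force: 35.0
```

jog_arm:
  rows: "0 0 3.5 0 0 0 1; 0 0 3.5 0 0 0 1; 0 0 3.5 0 0 0 1; 0 0 2.5 0 0 0 1; 0 0 1.5 0 0 0 1"

```text
time: 13.9
position: [0.4691, 0.2758, 0.0633]
tool_rot: [0.041, -3.14, 0.003]
ft_force: [-0.0, 0.4, -4.4]
grip_width: 0.512
grip_force: 35.0
```

jog_arm:
  rows: "0 0 .8 0 0 0 1; 0 0 .3 0 0 0 1; 0 0 .1 0 0 0 1"

```text
time: 14.28
position: [0.4704, 0.2775, 0.0538]
tool_rot: [-0.043, 3.14, 0.001]
ft_force: [-0.4, 0.8, -4.5]
grip_width: 0.516
grip_force: 35.0
```

```bash
python3 go.py .47 .278 .037 1.65 4
python3 - <<'E'
from h import *
d=snap('wrist','w3');
E
```

```text
t 14.28 p [0.4704 0.2775 0.0538] yaw 1.56 tilt [0.0012 0.0009] F [-0.4  0.8 -4.5] w 0.516 gf 35.0 q [-0.83  0.21  0.28  1.88 -0.07  1.06  1.07]
0.01 0.01 0.42 0.0 0.0 -0.0
0.01 0.01 0.42 0.0 0.0 -0.0
0.01 0.01 0.42 0.0 0.0 -0.0
0.01 0.01 0.42 0.0 0.0 -0.0
--
```

jog_arm:
  rows: "0 0 .4 0 0 0 1; 0 0 .4 0 0 0 1; 0 0 .3 0 0 0 1; 0 0 .2 0 0 0 1; 0 0 0 0 0 0 1"

```text
time: 14.95
position: [0.4696, 0.2771, 0.0399]
tool_rot: [0.043, -3.141, 0.0]
ft_force: [0.4, 0.3, -4.9]
grip_width: 0.513
grip_force: 35.0
```

jog_arm:
  rows: "0 0 .15 0 0 0 1; 0 0 .15 0 0 0 1; 0 0 0 0 0 0 1"

```text
time: 15.32
position: [0.4696, 0.2772, 0.037]
tool_rot: [0.043, -3.141, 0.0]
ft_force: [-0.3, -0.1, -5.7]
grip_width: 0.512
grip_force: 35.0
```

jog_arm:
  rows: "0 0 .1 0 0 0 1; 0 0 0 0 0 0 1"

```text
time: 15.58
position: [0.4698, 0.2773, 0.0366]
tool_rot: [-0.043, 3.141, 0.001]
ft_force: [-1.9, -0.8, 1.2]
grip_width: 0.515
grip_force: 35.0
```

jog_arm:
  rows: "0 0 .1 0 0 0 1; 0 0 0 0 0 0 1"

```text
time: 15.82
position: [0.4699, 0.2772, 0.0366]
tool_rot: [0.043, -3.141, -0.001]
ft_force: [-3.6, -2.9, 7.3]
grip_width: 0.513
grip_force: 35.0
```

The tin touched down at 0.0366, as predicted. I release partly, so the finger backs stay within the strip, and rise.

jog_arm:
  rows: "0 0 -.1 0 0 0 1; 0 0 0 0 0 0 0; 0 0 0 0 0 0 -.2; 0 0 0 0 0 0 -.4; 0 0 0 0 0 0 -.4"

```text
time: 16.45
position: [0.4701, 0.2774, 0.0361]
tool_rot: [-0.043, 3.141, 0.0]
ft_force: [0.7, 1.2, -0.5]
grip_width: 0.685
grip_force: 0.0
```

jog_arm:
  rows: "0 0 0 0 0 0 -.4; 0 0 -.5 0 0 0 -.4; 0 0 -1 0 0 0 -.4; 0 0 -2 0 0 0 -.4; 0 0 -3 0 0 0 -.4"

```text
time: 17.08
position: [0.4693, 0.2769, 0.1018]
tool_rot: [0.043, -3.141, 0.001]
ft_force: [-1.0, 1.1, 0.6]
grip_width: 0.705
grip_force: 0.0
```

jog_arm:
  rows: "0 0 -4 0 0 0 -1; 0 0 -5 0 0 0 -1; 0 0 -5 0 0 0 -1; 0 0 -5 0 0 0 -1; 0 0 -4 0 0 0 -1"

```text
time: 17.7
position: [0.47, 0.2771, 0.3344]
tool_rot: [-0.042, 3.139, 0.003]
ft_force: [0.5, 0.5, -0.2]
grip_width: 0.997
grip_force: 0.0
```

```bash
python3 - <<'E'
from h import *
d=snap('wrist','w4'); im=d['img']; 
h=cv2.cvtColor(im,cv2.COLOR_BGR2HSV); g=cv2.cvtColor(im,cv2.COLOR_BGR2GRAY)
print('expected tin rim px',proj(d,[[.47+a,.278+b,.099] for a in(-.08,.08) for b in(-.0225,.0225)]).round(0).tolist())
m=((h[...,0]>15)&(h[...,0]<30)&(h[...,1]>190)&(g>70)).astype(np.uint8)
n,l,s,c=cv2.connectedComponentsWithStats(m); print([s[i].tolist() for i in range(1,n) if s[i,4]>40][:12])
E
python3 go.py .46 -.1 .34 3.5 8 .4965 -.361 .3 5.5 6
```

```text
expected tin rim px [[271.0, 115.0], [304.0, 116.0], [269.0, 228.0], [300.0, 229.0]]
[[276, 125, 19, 91, 775], [106, 273, 26, 47, 458]]
t 17.75 p [0.4716 0.2782 0.3398] yaw 1.55 tilt [0.0088 0.0069] F [1.8 0.5 3. ] w 0.998 gf 0.0 q [-0.86  0.06  0.29  1.46 -0.02  1.61  1.03]
0.27 -4.72 -0.04 0.001 0.001 -0.004
0.29 -4.72 -0.03 0.001 0.001 -0.004
0.31 -4.72 -0.03 0.001 0.001 -0.004
0.33 -4.72 -0.02 0.001 0.001 -0.004
0.35 -4.72 -0.02 0.001 0.001 -0.004
0.37 -4.71 -0.02 0.001 0.001 -0.004
0.39 -4.71 -0.01 0.001 0.001 -0.004
0.41 -4.71 -0.01 0.001 0.001 -0.004
--
-0.34 -4.38 0.67 0.0 0.0 -0.006
-0.32 -4.38 0.67 0.0 0.0 -0.006
-0.29 -4.38 0.67 0.0 0.0 -0.006
-0.27 -4.38 0.67 0.0 0.0 -0.006
-0.24 -4.39 0.67 0.0 0.0 -0.006
-0.21 -4.39 0.67 0.0 0.0 -0.006
--
```

The buckles lie within the tin at its expected place. Back for the pan.

jog_arm:
  rows: ".2 -3 0 0 0 0 -1; .3 -5 0 0 0 -.005 -1; .3 -5 0 0 0 -.005 -1; .3 -5 0 0 0 -.005 -1; .3 -5 0 0 0 -.005 -1"

```text
time: 18.38
position: [0.4632, 0.045, 0.3317]
tool_rot: [-0.074, 3.139, 0.001]
ft_force: [0.7, 0.2, -0.7]
grip_width: 1.001
grip_force: 0.0
```

jog_arm:
  rows: ".3 -5 0 0 0 -.005 -1; .3 -5 0 0 0 -.005 -1; .3 -5 0 0 0 -.005 -1; -.3 -5 0 0 0 -.006 -1; -.3 -5 0 0 0 -.006 -1"

```text
time: 19.0
position: [0.4747, -0.2045, 0.3318]
tool_rot: [-0.117, 3.137, 0.002]
ft_force: [0.8, 0.4, -0.5]
grip_width: 1.0
grip_force: 0.0
```

jog_arm:
  rows: "-.3 -5 0 0 0 -.006 -1; -.3 -5 2 0 0 -.006 -1; -.3 -4 3 0 0 -.006 -1; -.3 -2 4 0 0 -.006 -1; 0 0 4 0 0 -.006 -1"

```text
time: 19.62
position: [0.4991, -0.3637, 0.2001]
tool_rot: [0.159, -3.137, 0.003]
ft_force: [0.3, -0.3, 0.0]
grip_width: 1.003
grip_force: 0.0
```

jog_arm:
  rows: "0 0 2 0 0 0 -1; 0 0 0 0 0 0 -1"

```text
time: 19.88
position: [0.4996, -0.3603, 0.1805]
tool_rot: [0.165, -3.136, -0.002]
ft_force: [0.7, 0.1, -0.1]
grip_width: 1.002
grip_force: 0.0
```

```bash
python3 - <<'E'
from h import *
d=snap('wrist','w5'); im=d['img']
# pan: dark low-saturation tray on orange wood
h=cv2.cvtColor(im,cv2.COLOR_BGR2HSV); m=np.zeros(im.shape[:2],np.uint8)
e=proj(d,[[.497+a,-.361+b,.026] for a in(-.088,.088) for b in(-.03,.03)]); print('expected',e.round(0).tolist())
lo=np.maximum(e.min(0)-25,0).astype(int); hi=(e.max(0)+25).astype(int)
m[lo[1]:hi[1],lo[0]:hi[0]]=(h[...,1]<110)[lo[1]:hi[1],lo[0]:hi[0]]
n,l,s,c=cv2.connectedComponentsWithStats(m); i=1+s[1:,4].argmax(); print(s[i])
for v in np.linspace(e[:,1].min()+12,min(e[:,1].max(),230)-12,7).astype(int):
    x=np.flatnonzero(l[v]==i); w=onz(d,[[x.min(),v],[x.max()+1,v]],.026)[:,:2]; print(v,x.min(),x.max()+1,w.round(4).tolist(),w.mean(0).round(4))
cu=int(c[i][0]); y=np.flatnonzero((l[:,cu-8:cu+8]==i).any(1)); print(onz(d,[[cu,y.min()],[cu,y.max()+1]],.026).round(4),onz(d,[[cu,y.min()],[cu,y.max()+1]],0).round(4))
E
python3 go.py .4965 -.361 -.02 5.5 6
```

```text
expected [[266.0, 103.0], [321.0, 109.0], [253.0, 253.0], [302.0, 258.0]]
[ 259  103   57  152 7958]
114 259 315 [[0.4213, -0.3972], [0.415, -0.3371]] [ 0.4181 -0.3672]
131 260 315 [[0.439, -0.3947], [0.4327, -0.3348]] [ 0.4358 -0.3648]
149 260 314 [[0.4584, -0.3931], [0.4521, -0.3334]] [ 0.4552 -0.3632]
166 260 314 [[0.4773, -0.3916], [0.4709, -0.3309]] [ 0.4741 -0.3612]
183 261 313 [[0.4966, -0.3888], [0.4904, -0.3295]] [ 0.4935 -0.3592]
200 261 313 [[0.5168, -0.3872], [0.5104, -0.3269]] [ 0.5136 -0.357 ]
218 261 312 [[0.5388, -0.3854], [0.5324, -0.3252]] [ 0.5356 -0.3553]
[[ 0.4071 -0.3694  0.026 ]
 [ 0.5833 -0.3508  0.026 ]] [[ 0.406  -0.3695  0.    ]
 [ 0.5953 -0.3495  0.    ]]
t 19.93 p [ 0.5004 -0.361   0.1819] yaw 6.02 tilt [ 0.0009 -0.    ] F [ 0.9 -0.8 -0.5] w 1.0 gf 0.0 q [-0.17  0.36  0.95  1.58 -0.3   1.36  2.49]
0.07 0.01 3.37 -0.0 0.0 0.002
0.07 0.01 3.37 -0.0 0.0 0.002
0.07 0.01 3.37 -0.0 0.0 0.002
0.07 0.01 3.37 -0.0 0.0 0.002
0.07 0.01 3.37 -0.0 0.0 0.002
0.06 0.01 3.37 -0.0 0.0 0.002
--
```

The pan hasn't moved: centre (0.495, −0.359), yaw 5.8°. I descend for an outside grip with the tips just over the bench.

jog_arm:
  rows: ".2 .1 4 0 0 0 -1; .2 .1 5 0 0 0 -1; .1 0 5 0 0 0 -1; 0 0 3.5 0 0 0 -1; 0 0 2 0 0 0 -1"

```text
time: 20.55
position: [0.4958, -0.3597, -0.0138]
tool_rot: [-0.165, 3.136, -0.0]
ft_force: [-0.5, 0.8, 0.9]
grip_width: 1.002
grip_force: 0.0
```

jog_arm:
  rows: "0 0 .8 0 0 0 -1; 0 0 .5 0 0 0 -1; 0 0 .3 0 0 0 -1; 0 0 0 0 0 0 -1"

```text
time: 21.05
position: [0.4951, -0.36, -0.0293]
tool_rot: [-0.164, 3.136, -0.001]
ft_force: [-0.1, -0.6, 0.4]
grip_width: 1.002
grip_force: 0.0
```

```bash
python3 go.py .495 -.359 -.031 5.8 2
```

```text
t 21.05 p [ 0.4951 -0.36   -0.0293] yaw 5.97 tilt [ 0.0011 -0.0003] F [-0.1 -0.6  0.4] w 1.002 gf 0.0 q [-0.05  0.56  0.81  1.79 -0.47  1.    2.62]
-0.0 0.05 0.08 -0.0 0.001 0.002
-0.0 0.05 0.08 -0.0 0.001 0.002
--
```

jog_arm:
  rows: "0 .05 .1 0 0 .003 -.4; 0 0 0 0 0 0 -.2; 0 0 0 0 0 0 0; 0 0 0 0 0 0 0; 0 0 0 0 0 0 .1"
  force: 20

```text
time: 21.68
position: [0.4947, -0.3594, -0.0309]
tool_rot: [-0.159, 3.137, -0.0]
ft_force: [0.3, 0.6, 0.6]
grip_width: 0.687
grip_force: 20.0
```

jog_arm:
  rows: "0 0 0 0 0 0 .2; 0 0 0 0 0 0 .2; 0 0 0 0 0 0 .2"
  force: 30

```text
time: 22.05
position: [0.4947, -0.3594, -0.0309]
tool_rot: [-0.159, 3.137, -0.0]
ft_force: [-0.9, 0.7, 0.9]
grip_width: 0.687
grip_force: 30.0
```

jog_arm:
  rows: "0 0 -.3 0 0 0 .3; 0 0 -.8 0 0 0 .3; 0 0 -1.5 0 0 0 .3; 0 0 -2.5 0 0 0 .3; 0 0 -3 0 0 0 .3"

```text
time: 22.68
position: [0.4944, -0.3592, 0.0514]
tool_rot: [0.159, -3.137, -0.0]
ft_force: [-0.5, 0.7, -2.6]
grip_width: 0.688
grip_force: 30.0
```

jog_arm:
  rows: "0 0 -4 0 0 0 .3; 0 0 -5 0 0 0 .3; 0 0 -5 0 0 0 .3; 0 0 -5 0 0 0 .3; 0 0 -4 0 0 0 .3"

```text
time: 23.3
position: [0.4942, -0.3599, 0.2834]
tool_rot: [-0.157, 3.135, -0.002]
ft_force: [0.1, -0.8, -3.5]
grip_width: 0.684
grip_force: 30.0
```

jog_arm:
  rows: "0 0 -2.5 0 0 0 .3; 0 0 -1 0 0 0 .3; 0 0 0 0 0 0 .3"

```text
time: 23.68
position: [0.4944, -0.3595, 0.3153]
tool_rot: [-0.158, 3.137, -0.0]
ft_force: [-0.4, -0.2, -3.4]
grip_width: 0.686
grip_force: 30.0
```

```bash
python3 go.py .47 .054 .32 1.65 10
```

```text
t 23.68 p [ 0.4944 -0.3595  0.3153] yaw 5.77 tilt [ 0.0006 -0.0001] F [-0.4 -0.2 -3.4] w 0.686 gf 30.0 q [-0.17  0.29  0.98  1.37 -0.24  1.61  2.45]
-0.17 4.14 -0.05 -0.0 0.0 0.007
-0.14 4.14 -0.05 -0.0 0.0 0.007
-0.11 4.14 -0.05 -0.0 0.0 0.007
-0.08 4.14 -0.05 -0.0 0.0 0.007
-0.05 4.14 -0.05 -0.0 0.0 0.007
-0.02 4.14 -0.05 -0.0 0.0 0.007
0.01 4.14 -0.05 -0.0 0.0 0.007
0.03 4.14 -0.05 -0.0 0.0 0.007
0.06 4.14 -0.05 -0.0 0.0 0.007
0.09 4.14 -0.05 -0.0 0.0 0.007
--
```

jog_arm:
  rows: "0 2 -.5 0 0 .007 .3; -.1 3.5 0 0 0 .007 .3; -.1 4.5 0 0 0 .007 .3; -.1 4.5 0 0 0 .007 .3; 0 4.5 0 0 0 .007 .3"

```text
time: 24.3
position: [0.4804, -0.168, 0.3185]
tool_rot: [0.104, -3.138, -0.001]
ft_force: [1.1, -0.4, -2.9]
grip_width: 0.686
grip_force: 30.0
```

jog_arm:
  rows: "0 4.5 0 0 0 .007 .3; 0 4.5 0 0 0 .007 .3; 0 4.5 0 0 0 .007 .3; 0 4 0 0 0 .007 .3; 0 2.5 0 0 0 .007 .3"

```text
time: 24.92
position: [0.4695, 0.0323, 0.3184]
tool_rot: [0.053, -3.139, 0.0]
ft_force: [-0.1, -1.1, -3.2]
grip_width: 0.687
grip_force: 30.0
```

jog_arm:
  rows: "0 1 0 0 0 0 .3; 0 0 0 0 0 0 .3"

```text
time: 25.18
position: [0.47, 0.0396, 0.3193]
tool_rot: [0.05, -3.14, 0.002]
ft_force: [-0.3, -0.1, -2.3]
grip_width: 0.686
grip_force: 30.0
```

```bash
python3 go.py .47 .054 .035 1.65 9
```

```text
t 25.18 p [0.47   0.0396 0.3193] yaw 1.81 tilt [-0.0013 -0.001 ] F [-0.3 -0.1 -2.3] w 0.686 gf 30.0 q [-0.77 -0.13  0.56  1.66  0.07  1.59  1.4 ]
-0.01 0.16 3.16 -0.0 -0.0 0.0
-0.01 0.16 3.16 -0.0 -0.0 0.0
-0.01 0.16 3.16 -0.0 -0.0 0.0
-0.01 0.16 3.16 -0.0 -0.0 0.0
-0.01 0.16 3.16 -0.0 -0.0 0.0
-0.01 0.16 3.16 -0.0 -0.0 0.0
-0.01 0.16 3.16 -0.0 -0.0 0.0
-0.01 0.16 3.16 -0.0 -0.0 0.0
-0.01 0.16 3.16 -0.0 -0.0 0.0
--
```

jog_arm:
  rows: "0 .5 1.5 0 0 .001 .3; 0 .5 3 0 0 .001 .3; 0 .4 4 0 0 .001 .3; 0 0 4 0 0 0 .3; 0 0 4 0 0 0 .3"

```text
time: 25.8
position: [0.4694, 0.0529, 0.1529]
tool_rot: [0.041, -3.141, -0.0]
ft_force: [0.4, -0.5, -3.5]
grip_width: 0.684
grip_force: 30.0
```

jog_arm:
  rows: "0 0 4 0 0 0 .3; 0 0 4 0 0 0 .3; 0 0 2.5 0 0 0 .3; 0 0 1.2 0 0 0 .3; 0 0 .2 0 0 0 .3"

```text
time: 26.42
position: [0.4695, 0.0533, 0.0355]
tool_rot: [0.043, -3.14, 0.001]
ft_force: [-0.0, -0.6, -2.3]
grip_width: 0.684
grip_force: 30.0
```

```bash
python3 go.py .47 .054 .014 1.65 5
```

```text
t 26.43 p [0.4695 0.0533 0.0355] yaw 1.56 tilt [-0.0009 -0.0006] F [-0.  -0.6 -2.3] w 0.684 gf 30.0 q [-0.74  0.08  0.6   2.07 -0.06  1.    1.48]
-0.01 0.01 0.43 -0.0 -0.0 -0.0
-0.01 0.01 0.43 -0.0 -0.0 -0.0
-0.01 0.01 0.43 -0.0 -0.0 -0.0
-0.01 0.01 0.43 -0.0 -0.0 -0.0
-0.01 0.01 0.43 -0.0 -0.0 -0.0
--
```

jog_arm:
  rows: "0 .05 .6 0 0 0 .3; 0 0 .5 0 0 0 .3; 0 0 .4 0 0 0 .3; 0 0 .3 0 0 0 .3; 0 0 .1 0 0 0 .3"

```text
time: 27.05
position: [0.4699, 0.0545, 0.0169]
tool_rot: [0.044, -3.141, 0.0]
ft_force: [-1.8, 0.2, -3.0]
grip_width: 0.687
grip_force: 30.0
```

jog_arm:
  rows: "0 0 .15 0 0 0 .3; 0 0 .1 0 0 0 .3; 0 0 0 0 0 0 .3"

```text
time: 27.42
position: [0.4699, 0.0545, 0.0145]
tool_rot: [0.044, -3.141, -0.0]
ft_force: [-0.1, 0.2, -2.7]
grip_width: 0.686
grip_force: 30.0
```

jog_arm:
  rows: "0 0 .1 0 0 0 .3; 0 0 0 0 0 0 .3"

```text
time: 27.68
position: [0.4701, 0.0545, 0.014]
tool_rot: [-0.044, 3.141, 0.0]
ft_force: [-2.4, -0.6, 2.9]
grip_width: 0.691
grip_force: 30.0
```

jog_arm:
  rows: "0 0 .05 0 0 0 .3; 0 0 0 0 0 0 .3"

```text
time: 27.92
position: [0.4701, 0.0545, 0.014]
tool_rot: [0.044, -3.141, -0.001]
ft_force: [-4.2, -1.5, 8.7]
grip_width: 0.686
grip_force: 30.0
```

The pan is on the mesh. I release to about 70 mm and rise.

jog_arm:
  rows: "0 0 -.15 0 0 0 .3; 0 0 0 0 0 0 -.4; 0 0 0 0 0 0 -.6; 0 0 0 0 0 0 -.6; 0 0 0 0 0 0 -.6"

```text
time: 28.55
position: [0.47, 0.0545, 0.0146]
tool_rot: [-0.044, 3.141, 0.0]
ft_force: [-1.0, -0.9, -0.3]
grip_width: 0.798
grip_force: 0.0
```

jog_arm:
  rows: "0 0 -.5 0 0 0 -.6; 0 0 -1 0 0 0 -.6; 0 0 -2 0 0 0 -.6; 0 0 -4 0 0 0 -.6; 0 0 -5 0 0 0 -.6"

```text
time: 29.18
position: [0.4693, 0.0542, 0.1409]
tool_rot: [0.044, -3.14, 0.001]
ft_force: [0.0, 0.4, 0.1]
grip_width: 0.797
grip_force: 0.0
```

jog_arm:
  rows: "0 0 -5 0 0 0 -.6; 0 0 -5 0 0 0 -.6; 0 0 -5 0 0 0 -.6; 0 0 -3 0 0 0 -.6; 0 0 0 0 0 0 -.6"

```text
time: 29.8
position: [0.4712, 0.0544, 0.3227]
tool_rot: [-0.043, 3.136, 0.003]
ft_force: [-0.1, 0.3, -0.3]
grip_width: 0.801
grip_force: 0.0
```

Run:
```python
from h import *
t=snap('top','t9')['img']; s=snap('scene','s9')['img']; w=snap('wrist','w9')['img']
o=np.zeros((600,800,3),np.uint8); o[:300,:400]=cv2.resize(t,(400,300)); o[:300,400:]=cv2.resize(s[60:360,100:500],(400,300)); o[300:,:400]=cv2.resize(w,(400,300)); o[300:,400:]=cv2.resize(t[150:340,75:328],(400,300),interpolation=cv2.INTER_CUBIC)
cv2.imwrite('pics/m9.png',np.clip(o*1.4,0,255).astype(np.uint8)); print(ctrl.get_state()['time'])
```

```text
29.95
```

View pics/m9.png

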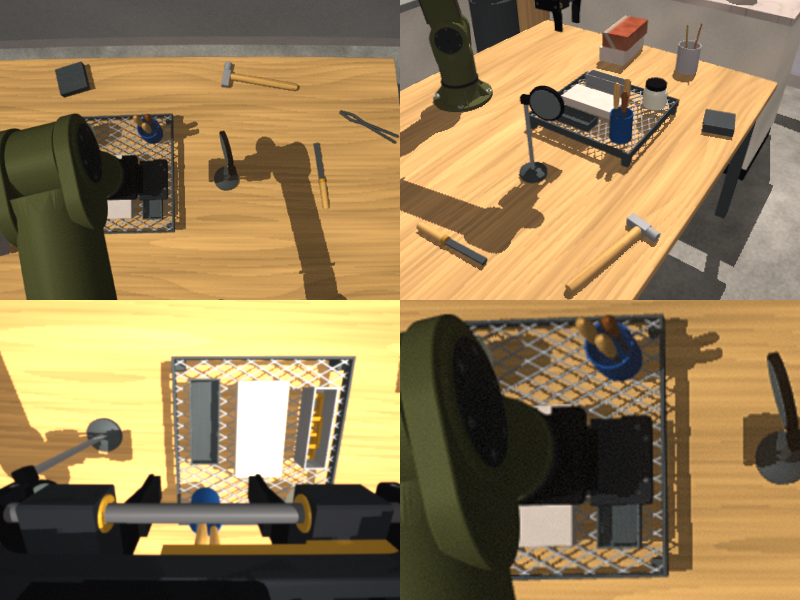

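The wrist view shows the empty pan at (204,422) and the tin with its buckles at (318,428), each beside the block and inside the rim. The pot, jar, magnifier and loose file are where they were, and the arm is clear.

```bash
python3 -c "
from h import *
print(ticket.close_job())"
```

```text
the job is handed in; nothing more can be done
None
```

The tin, with its buckles still inside, stands on the mesh on the jar side of the block and the empty pan on the pot side; I handed the job in at about 30 s, and no verdict came back.

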